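# Warm the espresso cup: cup on the warmer, dial four clicks up from off

### The arm

A 7-joint arm with a two-finger parallel gripper is mounted at the origin on a cart in front of the work surface, level with it; the furniture and walls round the work are solid. World frame = base frame: x ahead of the robot, y to its left, z up, the work surface at z = 0. Lengths are in m, angles in rad, forces in N, time in s.
With the tool pointing down it reaches from about 0.425 to 0.875 m from the base axis. Payload 4.7 kg.
Tool frame: the origin (TCP) lies where the fingers leave the gripper's body, on its centre line; the fingertips stand 70 mm ahead of it and the grasp point (between the pads) lies 51 mm ahead of it; z points along the fingers, y is the line along which they close (so a half turn about z gives the same grasp; the last joint's range is limited). The gripper opens to 87 mm and grips with 3 to 60 N. Pads are 19 mm wide; open, the fingers measure 117 mm over their backs; the gripper's body (75 mm by 190 mm) begins 51 mm behind the grasp point.
Start: joints at [1.211, 0.321, -0.07, 1.45, 0.023, 1.371, -0.057], TCP at [0.237, -0.605, 0.292] pointing down, gripper open.
Joint ranges: [-2.86, 2.86], [-0.3, 2.09], [-1.38, 1.24], [0.06, 2.45], [-1.56, 4.7], [0.09, 2.05], [-2.69, 2.69]. Speed limits (rad/s): [2.57, 2.57, 3.14, 3.14, 3.14, 3.14, 3.14].

### API

Orientations are given as a rotation vector (axis times angle).
In Python, from bench import ctrl gives the robot as it stands.
- The arm moves only by the tool drive_tool, never from a script. Its argument "motion" is a list of rows, each a list of 3 entries, a list of its own where there are three numbers: the shift along the tool's x, y, z in cm, then the turn, a rotation vector about the tool's x, y, z in degrees, then the opening, from -1 (shut) to 1 (fully open). In form: [[[x, y, z], [ax, ay, az], claw], ...]. A call has 1 to 12 rows; each row shifts and turns the commanded pose from where the row before left it, along the tool's axes as they then stand; what a row does not reach is not made up. A row lasts 1/8 s, in which the tool goes at most 62.5 mm and 10.7 degrees, less where a joint would pass 70% of its speed; a pose out of reach is approached as far as the arm can. A call with a gripper value outside its range is refused whole. The fingers move at their own pace and stop on an object; "force" is the grip in N (left out, the last holds). Time passes only in rows, so rows that do not move let the fingers close. It gives the time, the measured TCP pose, the force, the opening and the grip force at its end, in the units of the state.
- ctrl.get_state(): the state, without advancing time (a new reading comes with each control period).
- ctrl.get_image(name): name is "scene" or "top"; returns the picture (480x640x3 uint8, red, green, blue); there is no depth.
- ctrl.calibration(name): a dict with "K" (3x3 intrinsics, pixels), "distortion" ([k1, k2, p1, p2, k3] as OpenCV has them; the pictures are not rectified), "origin" and "attitude" of the camera in the world. Camera axes: x right, y up, looking along -z (the intrinsics and any distortion apply to the point x, -y, -z); pixel columns grow to the right and rows downward; lengths in m; the calibration is good to about 2 mm. A picture is of the moment at which its call begins. calibration takes no time and is no camera call.
- ctrl.close_job(): hands the job in; it is judged then, once.
The state is a dict: "time": time; "joint_positions": joint angles; "qd": joint speeds; "joint_torque": joint torques, N m; "position": TCP position; "tool_rot": TCP orientation; "ft_force": force on the tool from outside, world axes, zero at the start; "torque": the same for the moment, N m; "grip_width": opening from 0.0 (shut) to 1.0 (fully open); "grip_force": force on a finger pad.
Only numpy, scipy, OpenCV 4.12 (cv2) and the standard library are available. Lean on these libraries where they do the work, as an engineer would, in place of code of your own. Each camera call takes 0.05 s, during which the arm holds its last target. There are 200 camera calls.

### The job

Stand the espresso cup upright in the middle of the cup warmer's round metal plate, so that its foot overhangs nowhere, without dropping it. Once it stands there, wind the warmer's dial back anticlockwise to its off stop and then turn it exactly four clicks clockwise. Leave the other things where they are.

Things in the scene. Friction and masses are not known exactly. Their poses are not given: they have to be found in the camera images.
- espresso_cup: Small round espresso cup, 48 mm high, open at the top; outer diameter 64 mm at the rim (z = 48 mm), about 56 mm at z = 15 mm, flat round foot of 46 mm diameter; 0.10 to 0.18 kg. Origin at the underside; z up; the bowl's axis stands at x = 0, y = +12 mm of the cup's frame, and the 13 mm thick handle sticks out towards -y, to y = -44 mm. The heading varies.
- cup_foot (a point): Centre of the cup's flat foot, at its underside, on the bowl's axis; axes as the cup's.
- cup_warmer: Cup warmer, a flat grey box that does not move, 92 mm (its x) by 210 mm (its y) and 28 mm high, with a round metal plate at its left (+y) and a black dial at its right (-y). Origin at the centre of its underside on the worktop; its position and heading vary.
- warmer_plate (a point): Centre of the top of the round metal plate: 62 mm diameter, 58 mm along the warmer's +y from its middle, top 32 mm above the worktop.
- dial_top (a point): Centre of the top of the dial, on its upright axis: a fluted round knob of 36 mm diameter, top 57 mm above the worktop, its straight side reaching from 33 mm to 55 mm above the worktop, over a 44 mm skirt 32 mm above the worktop at most. It stands 58 mm along the warmer's -y from the middle, 116 mm from the plate's centre. A thin light line on top runs from the middle to the rim as a pointer. The point's axes turn with the dial; its +y is the pointer.
- dial (a joint): Angle of the dial in rad: 0 at the off stop, where the pointer looks along the warmer's +y (to the plate, at a small light bead on the housing); grows as it is turned clockwise seen from above, to 2.79 at the far stop. It has click stops every 20 degrees (0.349 rad), at 0, 0.349, 0.698 ... with nothing drawn at them; it springs into the nearest one when let go, and takes about 0.1 N m to turn past one. It starts in one of the first four clicks after off.
- teaspoon: Bystander: metal teaspoon lying on the worktop, 132 mm long; leave alone. Origin under its middle.
- salt_shaker: Bystander: round salt shaker, 44 mm wide, 90 mm high, upright; leave alone. Origin under its centre.
- peg_a: Bystander: wooden clothes peg lying on the worktop, 72 mm long; leave alone. Origin under its middle.
Things that resemble listed ones, but are neither listed nor needed, are in the scene too. Leave any purple or red look-alike of the espresso_cup alone.

How it is judged:
By the outcome, as a careful person would: the job done as asked, in the order asked, and still so for the second after the job is handed in, with the robot touching nothing.
It also fails if it takes over 56 s, if anything falls off the work surface, if the arm or the gripper's body presses on something with over 40 N, if the wrist force passes 120 N, or if a joint passes its speed limit or range.

## Working session

There is one attempt and no reset: what is moved stays moved. The work goes in short steps, Python scripts to look and compute and a tool call to move; the robot and the scene stay as the last step left them, time stands still between calls to the robot, and variables do not carry over. Pictures are saved under pics/ and viewed, at most 13 in all, crops included, and the job is handed in when it is done.

Besides the shell and the picture viewer there is one more tool, called as name(argument=value, ...), one argument or row to a line, values as JSON. drive_tool: Moves the arm, as the interface text tells. Its arguments: {"type":"object","properties":{"motion":{"type":"array","items":{"type":"array"}},"force":{"type":"number"}},"required":["motion"]}

```bash
mkdir -p pics; python3 - <<'E'
from bench import ctrl
import cv2,numpy as np
for n in("scene","top"):
    im=ctrl.get_image(n); cv2.imwrite(f"pics/{n}0.png",im[:,:,::-1])
    c=ctrl.calibration(n); print(n,c)
s=ctrl.get_state();print(s)
E
```

```text
scene {'K': array([[562.06512491,   0.        , 314.45525461],
       [  0.        , 562.06512491, 233.08856177],
       [  0.        ,   0.        ,   1.        ]]), 'distortion': array([-0.06433286,  0.        ,  0.        ,  0.        ,  0.        ]), 'origin': array([0.20774631, 0.47742618, 0.49587327]), 'attitude': array([ 0.28539304, -1.41093914, -2.39540254])}
top {'K': array([[599.93547667,   0.        , 321.58204236],
       [  0.        , 599.93547667, 242.00825121],
       [  0.        ,   0.        ,   1.        ]]), 'distortion': array([-0.20647115,  0.        ,  0.        ,  0.        ,  0.        ]), 'origin': array([ 0.38696486, -0.2369211 ,  1.08975998]), 'attitude': array([ 0.09467798, -0.08577844, -1.59391848])}
{'time': 0.1, 'joint_positions': array([ 1.21104246,  0.32176496, -0.07008575,  1.45154929,  0.02262493,
        1.37079596, -0.05690173]), 'qd': array([-0.00037888,  0.00022854,  0.00047159, -0.00354607, -0.00083048,
        0.00053038,  0.00074788]), 'joint_torque': array([-5.04094041e-04, -4.92572057e+01, -4.06045401e-01, -3.13398314e+01,
       -6.41870778e-02,  3.95315664e-02,  7.69318126e-05]), 'position': array([ 0.23720235, -0.6047732 ,  0.29126221]), 'tool_rot': array([-3.08521075e+00, -5.83572388e-01,  6.83971268e-04]), 'ft_force': array([-0.19191471,  0.20974064, -0.21781236]), 'torque': array([-0.01000571, -0.03619793,  0.03677477]), 'grip_force': 0.0, 'grip_width': 1.0009817441849664}
```

View pics/scene0.png

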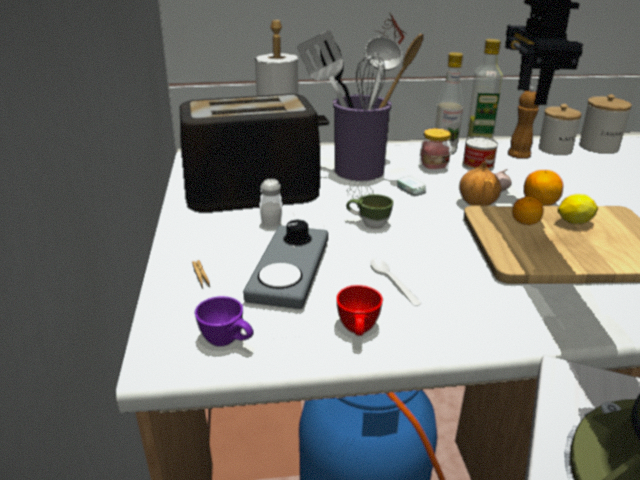

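View pics/top0.png

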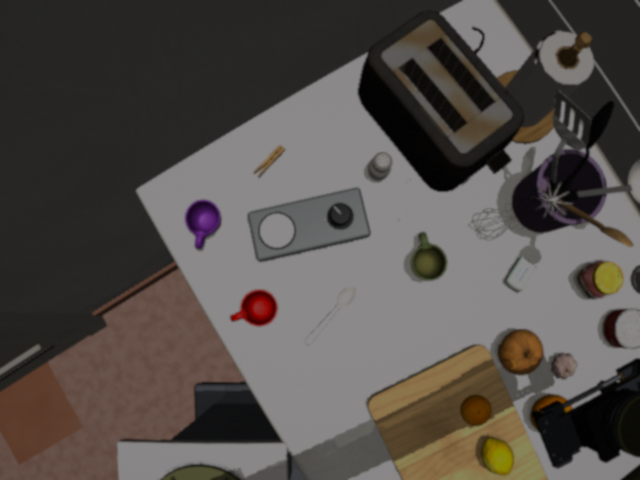

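```bash
cat > h.py <<'E'
from bench import ctrl
import cv2,numpy as np
from scipy.spatial.transform import Rotation as R
C={n:ctrl.calibration(n) for n in("scene","top")}
def ray(n,uv):
    c=C[n];p=cv2.undistortPoints(np.float64(uv).reshape(-1,1,2),c["K"],c["distortion"])[:,0]
    d=np.c_[p[:,0],-p[:,1],-np.ones(len(p))]
    return c["origin"],R.from_rotvec(c["attitude"]).apply(d)
def onz(n,uv,z):
    o,d=ray(n,uv); return o+d*((z-o[2])/d[:,2])[:,None]
def proj(n,P):
    c=C[n];q=R.from_rotvec(c["attitude"]).inv().apply(np.atleast_2d(P)-c["origin"])
    return cv2.projectPoints(q*[1,-1,-1],np.zeros(3),np.zeros(3),c["K"],c["distortion"])[0][:,0]
def grab(n):
    return cv2.cvtColor(ctrl.get_image(n),cv2.COLOR_RGB2BGR)
def comp(mask,seed_xy,rad=60):
    """largest contour of mask near a seed pixel"""
    m=np.zeros_like(mask);cv2.circle(m,tuple(int(v) for v in seed_xy),rad,255,-1)
    m=cv2.morphologyEx(mask&m,cv2.MORPH_OPEN,np.ones((2,2)))
    return max(cv2.findContours(m,cv2.RETR_EXTERNAL,cv2.CHAIN_APPROX_NONE)[0],key=cv2.contourArea)
E
python3 - <<'E'
from h import *
V={}
for n,s in(("top",(428,258)),("scene",(373,208))):
    im=cv2.imread(f"pics/{n}0.png");hsv=cv2.cvtColor(im,cv2.COLOR_BGR2HSV)
    m=cv2.inRange(hsv,(28,70,15),(75,255,255))
    c=comp(m,s,40);x=c[:,0];print(n,"cup bbox",x.min(0),x.max(0),cv2.contourArea(c))
    if n=="top":
        # bowl = opened blob (handle removed)
        b=np.zeros(m.shape,np.uint8);cv2.drawContours(b,[c],-1,255,-1)
        o=cv2.morphologyEx(b,cv2.MORPH_OPEN,cv2.getStructuringElement(2,(17,17)))
        cc=max(cv2.findContours(o,0,1)[0],key=cv2.contourArea)
        (ce,r)=cv2.minEnclosingCircle(cc);print("bowl",ce,r)
        P=onz(n,[ce],.048)[0];E=onz(n,[(ce[0]+r,ce[1])],.048)[0];print("rim centre",P,"r",np.linalg.norm(P-E))
        h=b&~cv2.dilate(o,np.ones((3,3)));M=cv2.moments(h,True);hc=(M['m10']/M['m00'],M['m01']/M['m00'])
        H=onz(n,[hc],.03)[0];print("handle",hc,H,"dir deg",np.degrees(np.arctan2(*(H-P)[[1,0]])))
        g=cv2.inRange(hsv,(80,10,50),(120,120,135)) 
        for nm,rng,sd,z in(("plate",((0,0,140),(180,40,255)),(277,230),.032),("housing",((85,20,50),(115,255,200)),(308,224),.028)):
            cm=comp(cv2.inRange(hsv,*rng),sd,24 if nm=="plate" else 75)
            (ce,sz,a)=cv2.minAreaRect(cm);print(nm,ce,sz,a)
            Q=onz(n,cv2.boxPoints((ce,sz,a)),z);print(Q[:,:2],"c",onz(n,[ce],z)[0],"len",np.linalg.norm(np.diff(Q,axis=0),axis=1))
        print("hsv housing",hsv[245,310],hsv[200,300],"plate",hsv[230,277],"dial",hsv[220,345])
d=cv2.resize(cv2.imread("pics/top0.png")[140:310,230:460],None,fx=3.4,fy=3.4,interpolation=2)
cv2.imwrite("pics/crop0.png",np.clip(d*1.5,0,255).astype(np.uint8))
E
```

```text
top cup bbox [413 235] [446 280] 952.0
bowl (429.4193420410156, 262.2903137207031) 17.900432586669922
rim centre [ 0.46629071 -0.42041532  0.048     ] r 0.03184868856131688
handle (424.2156862745098, 239.31372549019608) [ 0.50908538 -0.41599166  0.03      ] dir deg 5.901671897680089Traceback (most recent call last):
  File "<stdin>", line 18, in <module>
  File "h.py", line 20, in comp
    return max(cv2.findContours(m,cv2.RETR_EXTERNAL,cv2.CHAIN_APPROX_NONE)[0],key=cv2.contourArea)
ValueError: max() iterable argument is empty
```

```bash
python3 - <<'E'
from h import *
im=cv2.imread("pics/top0.png");hsv=cv2.cvtColor(im,cv2.COLOR_BGR2HSV)
for p in((245,310),(200,300),(230,277),(220,345),(280,300)): print(p,hsv[p])
v=hsv[:,:,2]
# plate: Otsu in ring around
roi=np.zeros_like(v);cv2.circle(roi,(277,230),23,255,-1)
t,_=cv2.threshold(v[roi>0],0,255,cv2.THRESH_OTSU);print("otsu",t)
c=comp(((v>t)*255).astype(np.uint8),(277,230),23);e=cv2.fitEllipse(c);print("plate",e)
P=onz("top",[e[0]],.032)[0];print(P,"diam",2*np.linalg.norm(onz("top",[(e[0][0]+sum(e[1])/4,e[0][1])],.032)[0]-P))
for lo in(125,):
    m=((v<lo)*255).astype(np.uint8)
    c=comp(m,(308,224),72);r=cv2.minAreaRect(c);print("housing",r)
    Q=onz("top",cv2.boxPoints(r),.028);print(Q[:,:2],np.linalg.norm(np.diff(Q,axis=0),axis=1),"c",Q.mean(0))
    ax=[Q[1]-Q[0],Q[2]-Q[1]];L=max(ax,key=np.linalg.norm);print("yaw of long axis",np.degrees(np.arctan2(L[1],L[0])))
d=cv2.resize(im[140:310,230:460],None,fx=3.4,fy=3.4,interpolation=2)
cv2.imwrite("pics/crop0.png",np.clip(d*1.5,0,255).astype(np.uint8))
E
```

```text
(245, 310) [ 90   5 103]
(200, 300) [ 0  0 94]
(230, 277) [  0   4 139]
(220, 345) [150   6  42]
(280, 300) [165   4 139]
otsu 114.0
plate ((277.4888000488281, 231.12982177734375), (32.05703353881836, 32.723140716552734), 73.56151580810547)
[ 0.53017551 -0.15439545  0.032     ] diam 0.057791396336432814
housing ((309.2536926269531, 225.48489379882812), (53.86789321899414, 118.93272399902344), 77.125)
[[ 0.5661245  -0.09642469]
 [ 0.60908083 -0.30646274]
 [ 0.51310664 -0.32470768]
 [ 0.47088327 -0.11701112]] [0.2143857  0.097693   0.21194498] c [ 0.53979881 -0.21115156  0.028     ]
yaw of long axis -78.4414407728552
```

View pics/crop0.png

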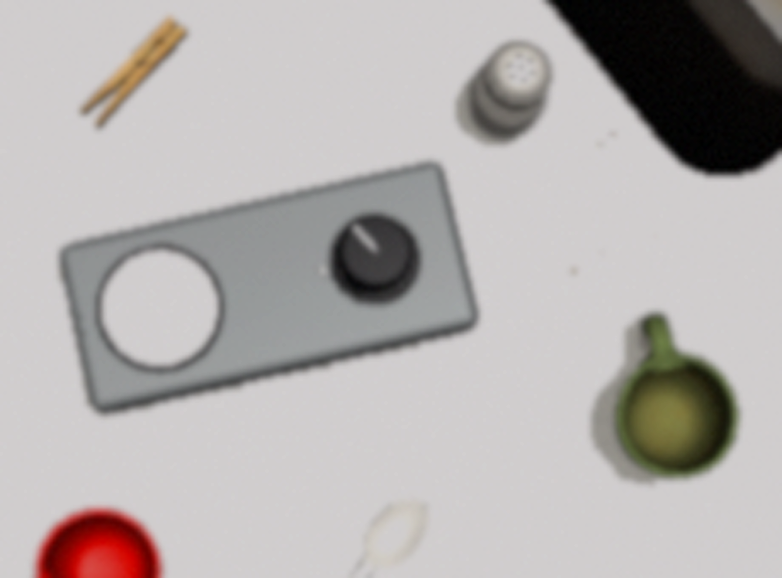

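Crop: plate at top pixel (277,230), dial (340,216) with its pointer about 60° (3 clicks) past the bead at (326,219), green cup bowl (429,262) with handle to +x. I'm moving above the cup.

drive_tool(
  motion=[
    [[3.5,-1.1,0.9],[0,0,0],1],
    [[3.5,-1.1,0.9],[0,0,0],1],
    [[3.5,-1.1,0.9],[0,0,0],1],
    [[3.5,-1.1,0.9],[0,0,0],1],
    [[3.5,-1.1,0.9],[0,0,0],1],
    [[3.5,-1.1,0.9],[0,0,0],1],
    [[3.5,-1.1,0.9],[0,0,0],1],
    [[3.5,-1.1,0.9],[0,0,0],1],
    [[0,0,0],[0,0,7],1],
    [[0,0,0],[0,0,6.4],1],
    [[0,0,0],[0,0,0],1],
  ],
)

```text
time: 1.48
position: [0.4657, -0.4208, 0.2197]
tool_rot: [-3.133, -0.222, 0.001]
ft_force: [0.1, 0.1, 0.7]
grip_width: 1.002
grip_force: 0.0
```

```bash
cat >> h.py <<'E'
def delta(target,yaw_y):
    """shift in tool axes (cm) to TCP target, turn about tool z (deg) to bring closing line to yaw_y"""
    s=ctrl.get_state();r=R.from_rotvec(s["tool_rot"]);M=r.as_matrix()
    cur=np.degrees(np.arctan2(M[1,1],M[0,1]));t=-((yaw_y-cur+90)%180-90)
    return s["time"],"pos",s["position"].round(4),"close",round(cur%180,1),"tilt",M[:,2].round(3),"shift",(r.inv().apply(np.array(target)-s["position"])*100).round(2),"turn",round(t,1),"w",round(s["grip_width"],3),"gf",round(s["grip_force"],1),"F",s["ft_force"].round(1)
E
python3 - <<'E'
from h import *
print(*delta((.4663,-.4204,.083),98))
# two-view check of the cup axis and plate
im=cv2.imread("pics/scene0.png");hsv=cv2.cvtColor(im,cv2.COLOR_BGR2HSV)
c=comp(cv2.inRange(hsv,(28,60,15),(75,255,255)),(378,208),22)[:,0];print("scene cup bbox",c.min(0),c.max(0))
th=np.linspace(0,6.28,40);ci=np.c_[np.cos(th),np.sin(th)]
for r,z in((.032,.048),(.023,0)):
    p=proj("scene",np.c_[np.array([.4663,-.4204])+r*ci,np.full(40,z)]);print("pred",z,p.min(0),p.max(0))
c=comp(cv2.inRange(im,(170,)*3,(255,)*3),(280,275),24);print("scene plate",onz("scene",[cv2.fitEllipse(c)[0]],.032),cv2.fitEllipse(c))
print("dial",onz("top",[(340.3,215.9)],.057),proj("scene",[.554,-.268,.057]))
for n in("scene","top"):
    cv2.imwrite(f"pics/{n}1.png",grab(n))
a=cv2.imread("pics/scene1.png")[100:340,220:470];b=cv2.imread("pics/top1.png")[130:370,260:510]
cv2.imwrite("pics/c1.png",cv2.resize(np.hstack([a,b]),None,fx=1.6,fy=1.6))
E
```

```text
1.475 pos [ 0.4657 -0.4208  0.2197] close 98.1 tilt [-0.001  0.    -1.   ] shift [ 0.08 -0.02 13.67] turn 0.1 w 1.002 gf 0.0 F [0.1 0.1 0.7]
scene cup bbox [358 196] [392 220]
pred 0.048 [358.52616795 193.94246745] [393.57330552 209.16604441]
pred 0 [362.32205458 218.77808505] [386.94694227 230.36274415]
scene plate [[ 0.53059701 -0.15317171  0.032     ]] ((280.42938232421875, 274.8687744140625), (22.43413543701172, 40.206790924072266), 87.82843017578125)
dial [[ 0.55074011 -0.26627867  0.057     ]] [[297.80031004 224.13340409]]
```

View pics/c1.png

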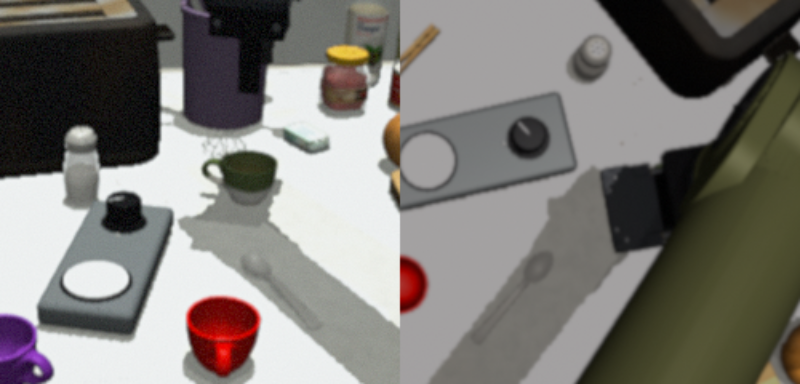

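Pictures show the gripper above the green cup, warmer and bystanders undisturbed; the scene view agrees with the measured cup (columns 358–393) and the plate within 1.5 mm. I'm descending and gripping.

drive_tool(
  motion=[
    [[0,0,3],[0,0,0],1],
    [[0,0,3],[0,0,0],1],
    [[0,0,2.7],[0,0,0],1],
    [[0,0,2],[0,0,0],1],
    [[0,0,2],[0,0,0],1],
    [[0,0,1],[0,0,0],1],
    [[0,0,0],[0,0,0],1],
    [[0,0,0],[0,0,0],0.4],
    [[0,0,0],[0,0,0],0.2],
    [[0,0,0],[0,0,0],0],
    [[0,0,0],[0,0,0],-0.5],
    [[0,0,0],[0,0,0],-1],
  ],
  force=15,
)

```text
time: 3.08
position: [0.4661, -0.421, 0.0838]
tool_rot: [3.134, 0.22, 0.001]
ft_force: [-0.4, 0.3, 3.1]
grip_width: 0.697
grip_force: 14.8
```

drive_tool(
  motion=[
    [[0,0,0],[0,0,0],-1],
    [[0,0,0],[0,0,0],-1],
    [[0,0,0],[0,0,0],-1],
  ],
  force=15,
)

```text
time: 3.45
position: [0.4661, -0.421, 0.0838]
tool_rot: [3.134, 0.22, 0.001]
ft_force: [-0.3, 0.4, 5.8]
grip_width: 0.705
grip_force: 14.8
```

drive_tool(
  motion=[
    [[0,0,-0.5],[0,0,0],-1],
    [[0,0,-1],[0,0,0],-1],
    [[0,0,-1.5],[0,0,0],-1],
    [[0,0,-2],[0,0,0],-1],
    [[0,0,-2],[0,0,0],-1],
    [[0,0,-2],[0,0,0],-1],
    [[0,0,-1],[0,0,0],-1],
    [[0,0,0],[0,0,0],-1],
    [[0,0,0],[0,0,0],-1],
  ],
  force=20,
)

```text
time: 4.58
position: [0.4654, -0.4207, 0.1824]
tool_rot: [-3.133, -0.22, 0.002]
ft_force: [-1.0, 0.1, -1.3]
grip_width: 0.698
grip_force: 19.8
```

```bash
python3 - <<'E'
from h import *
print(*delta((.5306,-.1540,.184),98))
a=grab("scene");cv2.imwrite("pics/s2.png",cv2.resize(a[60:340,220:480],None,fx=2,fy=2))
E
```

```text
4.575 pos [ 0.4654 -0.4207  0.1824] close 98.0 tilt [-0.001  0.001 -1.   ] shift [ 10.17 -25.5   -0.14] turn 0.0 w 0.698 gf 19.8 F [-1.   0.1 -1.3]
```

View pics/s2.png

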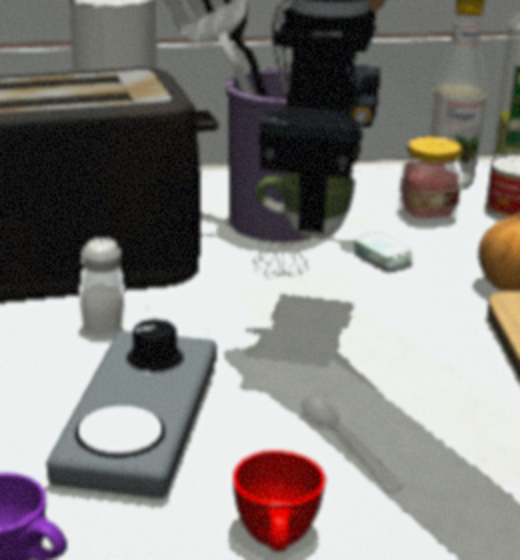

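The cup is held upright, clear of everything (crop pixel (310,200)). I'm carrying it over the plate.

drive_tool(
  motion=[
    [[0.6,-1.5,0],[0,0,0],-1],
    [[1.02,-2.55,0],[0,0,0],-1],
    [[1.02,-2.55,0],[0,0,0],-1],
    [[1.02,-2.55,0],[0,0,0],-1],
    [[1.02,-2.55,0],[0,0,0],-1],
    [[1.02,-2.55,0],[0,0,0],-1],
    [[1.02,-2.55,0],[0,0,0],-1],
    [[1.02,-2.55,0],[0,0,0],-1],
    [[1.02,-2.55,0],[0,0,0],-1],
    [[1.02,-2.55,0],[0,0,0],-1],
    [[0.4,-1.0,0],[0,0,0],-1],
    [[0,0,0],[0,0,0],-1],
  ],
)

```text
time: 6.12
position: [0.5311, -0.1538, 0.1831]
tool_rot: [3.134, 0.223, -0.001]
ft_force: [-0.8, -0.4, -1.7]
grip_width: 0.697
grip_force: 19.8
```

```bash
python3 - <<'E'
from h import *
print(*delta((.5306,-.1540,.1163),98))
a=grab("scene");b=grab("top");cv2.imwrite("pics/s3.png",a);cv2.imwrite("pics/t3.png",b)
cv2.imwrite("pics/c3.png",cv2.resize(np.hstack([a[80:330,190:400],b[130:380,200:410]]),None,fx=1.9,fy=1.9))
E
```

```text
6.125 pos [ 0.5311 -0.1538  0.1831] close 98.1 tilt [-0. -0. -1.] shift [-0.05  0.01  6.68] turn 0.1 w 0.697 gf 19.8 F [-0.8 -0.4 -1.7]
```

View pics/c3.png

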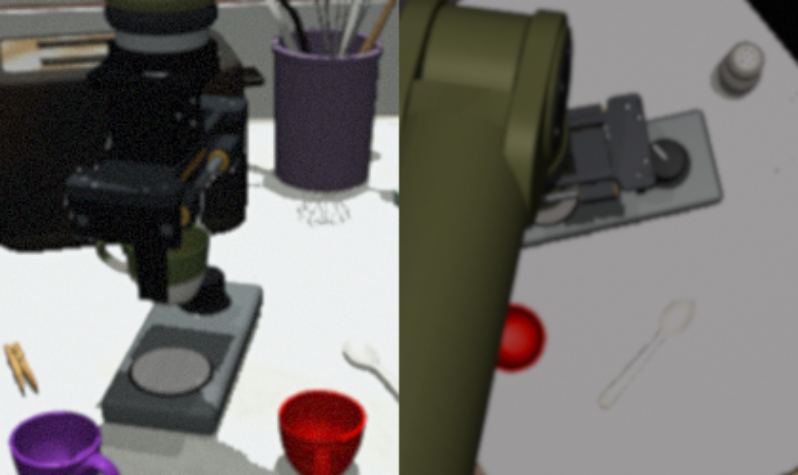

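Cup upright above the plate (left view, crop (180,270)). I'm lowering it.

drive_tool(
  motion=[
    [[-0.05,0,1.5],[0,0,0],-1],
    [[0,0,1.5],[0,0,0],-1],
    [[0,0,1.5],[0,0,0],-1],
    [[0,0,1],[0,0,0],-1],
    [[0,0,0.5],[0,0,0],-1],
    [[0,0,0.3],[0,0,0],-1],
    [[0,0,0],[0,0,0],-1],
    [[0,0,0],[0,0,0],-1],
  ],
)

```text
time: 7.22
position: [0.531, -0.1549, 0.1207]
tool_rot: [3.133, 0.22, 0.001]
ft_force: [-0.0, -0.1, -1.0]
grip_width: 0.697
grip_force: 19.8
```

```bash
python3 - <<'E'
from h import *
print(*delta((.5306,-.1540,.1163),98))
a=grab("scene");hsv=cv2.cvtColor(a,cv2.COLOR_BGR2HSV)
cv2.imwrite("pics/c4.png",cv2.resize(a[190:320,210:370],None,fx=4,fy=4))
E
```

```text
7.225 pos [ 0.531  -0.1549  0.1207] close 98.0 tilt [ 0.001 -0.    -1.   ] shift [-0.03 -0.09  0.44] turn 0.0 w 0.697 gf 19.8 F [-0.  -0.1 -1. ]
```

View pics/c4.png

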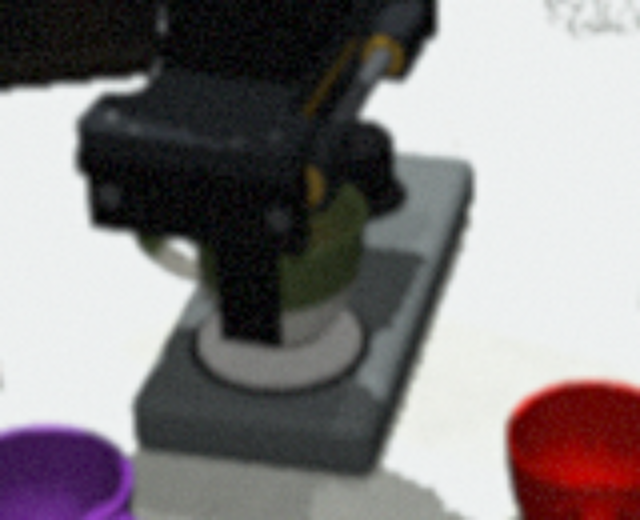

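```bash
python3 - <<'E'
from h import *
th=np.linspace(0,2*np.pi,60);ci=np.c_[np.cos(th),np.sin(th)]
def draw(im,ctr,r,z,x0,y0,f,col):
    p=(proj("scene",np.c_[np.array(ctr)+r*ci,np.full(60,z)])-[x0-.5,y0-.5])*f
    cv2.polylines(im,[p.astype(np.int32)],True,col,1)
a=cv2.imread("pics/c4.png");a=cv2.convertScaleAbs(a,alpha=1.3)
draw(a,(.5306,-.154),.031,.032,210,190,4,(0,0,255))
draw(a,(.531,-.1549),.023,.037,210,190,4,(0,255,0))
draw(a,(.531,-.1549),.032,.085,210,190,4,(255,255,0))
s=cv2.imread("pics/scene0.png")[170:250,340:410];s=cv2.resize(s,None,fx=4,fy=4)
draw(s,(.4663,-.4204),.023,0,340,170,4,(0,255,0));draw(s,(.4663,-.4204),.032,.048,340,170,4,(255,255,0))
o=np.zeros((400,800-0,3),np.uint8);o[:400,:500]=a[100:500,60:560];o[:320,510:790]=s
cv2.imwrite("pics/c5.png",o)
E
```

```text
(no output)
```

View pics/c5.png

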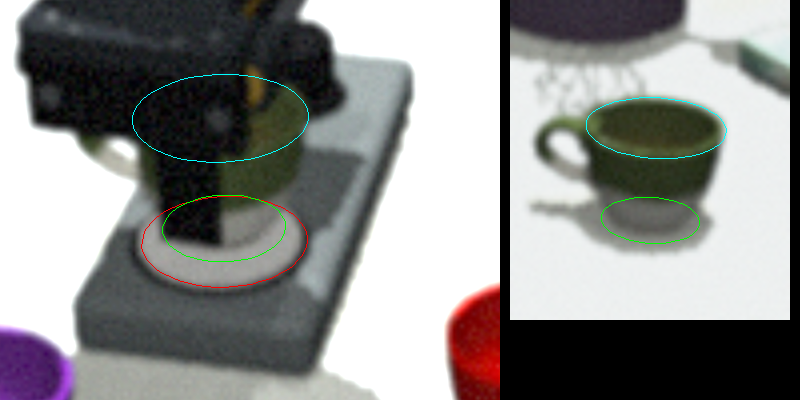

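Overlay: the plate prediction matches (crop (225,243)). The cup's foot is within a few mm of the middle, about 5 mm above the plate. I'm lowering to contact.

drive_tool(
  motion=[
    [[0,-0.05,0.2],[0,0,0],-1],
    [[0,0,0.1],[0,0,0],-1],
    [[0,0,0],[0,0,0],-1],
    [[0,0,0],[0,0,0],-1],
  ],
)

```text
time: 7.78
position: [0.5306, -0.1544, 0.1172]
tool_rot: [3.134, 0.22, -0.0]
ft_force: [0.1, -0.5, -2.2]
grip_width: 0.696
grip_force: 19.8
```

drive_tool(
  motion=[
    [[0,0,0.1],[0,0,0],-1],
    [[0,0,0],[0,0,0],-1],
  ],
)

```text
time: 8.02
position: [0.5305, -0.1543, 0.1162]
tool_rot: [3.134, 0.22, -0.0]
ft_force: [-0.6, 0.5, -1.8]
grip_width: 0.695
grip_force: 19.8
```

drive_tool(
  motion=[
    [[0,0,0.1],[0,0,0],-1],
    [[0,0,0],[0,0,0],-1],
  ],
)

```text
time: 8.28
position: [0.5307, -0.1544, 0.1158]
tool_rot: [3.134, 0.22, 0.0]
ft_force: [-2.1, 0.1, 3.3]
grip_width: 0.695
grip_force: 19.8
```

drive_tool(
  motion=[
    [[0,0,0.1],[0,0,0],-1],
    [[0,0,0],[0,0,0],-1],
  ],
)

```text
time: 8.52
position: [0.5309, -0.1543, 0.1157]
tool_rot: [3.133, 0.22, 0.0]
ft_force: [-4.3, 1.1, 10.2]
grip_width: 0.697
grip_force: 19.8
```

Contact came at the expected height (0.0838 + 0.032). I'm releasing.

drive_tool(
  motion=[
    [[0,0,-0.1],[0,0,0],-1],
    [[0,0,0],[0,0,0],0.45],
    [[0,0,0],[0,0,0],0.6],
    [[0,0,0],[0,0,0],0.8],
    [[0,0,0],[0,0,0],1],
    [[0,0,0],[0,0,0],1],
    [[0,0,-1],[0,0,0],1],
    [[0,0,-2],[0,0,0],1],
    [[0,0,-2.5],[0,0,0],1],
    [[0,0,-2.5],[0,0,0],1],
    [[0,0,-2],[0,0,0],1],
    [[0,0,0],[0,0,0],1],
  ],
)

```text
time: 10.02
position: [0.5318, -0.1546, 0.2176]
tool_rot: [3.132, 0.219, 0.006]
ft_force: [-0.2, 0.1, 0.4]
grip_width: 1.0
grip_force: 0.0
```

drive_tool(
  motion=[
    [[1,3,0],[0,0,0],1],
    [[1,3,0],[0,0,0],1],
    [[0,3,0],[0,0,0],1],
    [[0,3,0],[0,0,0],1],
    [[0,3,0],[0,0,0],1],
    [[0,3,0],[0,0,0],1],
    [[0,3,0],[0,0,0],1],
    [[0,2,0],[0,0,0],1],
    [[0,0,0],[0,0,0],1],
  ],
)

```text
time: 11.15
position: [0.5817, -0.3808, 0.2142]
tool_rot: [-3.134, -0.216, 0.002]
ft_force: [-0.8, -0.3, 0.4]
grip_width: 0.999
grip_force: 0.0
```

```bash
python3 - <<'E'
from h import *
a=grab("scene");b=grab("top");cv2.imwrite("pics/s6.png",a);cv2.imwrite("pics/t6.png",b)
print(*delta((.5539,-.268,.2),98))
hsv=cv2.cvtColor(b,cv2.COLOR_BGR2HSV);c=comp(cv2.inRange(hsv,(28,60,10),(75,255,255)),(278,228),32)
m=np.zeros(b.shape[:2],np.uint8);cv2.drawContours(m,[c],-1,255,-1)
o=cv2.morphologyEx(m,cv2.MORPH_OPEN,cv2.getStructuringElement(2,(17,17)));cc=max(cv2.findContours(o,0,1)[0],key=cv2.contourArea)
ce,r=cv2.minEnclosingCircle(cc);print("cup",ce,r,onz("top",[ce],.08),"plate .5303 -.1540")
A=cv2.resize(a[170:330,220:350],None,fx=3,fy=3);B=cv2.resize(b[180:260,240:380],None,fx=3.4,fy=3.4,interpolation=2)
o=np.zeros((480,790,3),np.uint8);o[:,:390]=A;B=cv2.convertScaleAbs(B,alpha=1.5)[:,:400];o[:B.shape[0],390:390+B.shape[1]]=B
cv2.imwrite("pics/c6.png",o)
E
```

```text
11.25 pos [ 0.5827 -0.3779  0.2148] close 98.1 tilt [-0.     0.002 -1.   ] shift [ -1.31 -11.28   1.5 ] turn 0.1 w 1.001 gf 0.0 F [-0.1  0.6 -0.6]
cup (274.956298828125, 227.36407470703125) 19.387788772583008 [[ 0.53025643 -0.15391919  0.08      ]] plate .5303 -.1540
```

View pics/c6.png

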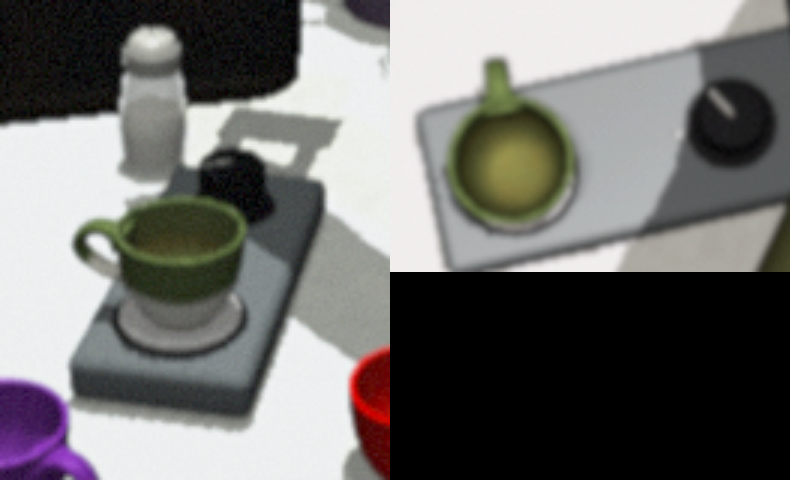

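```bash
python3 - <<'E'
from h import *
th=np.linspace(0,2*np.pi,60);ci=np.c_[np.cos(th),np.sin(th)]
a=cv2.imread("pics/s6.png")
f=5;x0,y0=240,225;s=cv2.resize(a[y0:300,x0:320],None,fx=f,fy=f,interpolation=2)
g=cv2.convertScaleAbs(s,alpha=1.9,beta=-230)
e=s.copy()
for r,z,c in((.023,.032,(0,255,0)),(.031,.032,(0,0,255)),(.032,.08,(255,255,0)),(.028,.047,(255,0,255))):
    p=proj("scene",np.c_[np.array([.5303,-.154])+r*ci,np.full(60,z)]);print(z,r,p.min(0).round(1),p.max(0).round(1))
    cv2.polylines(e,[((p-[x0-.5,y0-.5])*f).astype(np.int32)],True,c,1)
cv2.imwrite("pics/c7.png",np.hstack([e,g]))
b=a.astype(int).sum(2)//3
print("column 280:",b[265:295,280]);print("col 284",b[265:295,284])
E
```

```text
0.032 0.023 [265.5 266.4] [296.2 283.2]
0.032 0.031 [260.2 263.6] [301.5 286.3]
0.08 0.032 [258.  236.3] [301.8 258.6]
0.047 0.028 [261.7 256.4] [299.4 276.6]
column 280: [ 46  41  36  35  44  53  68  90  99  98 100 100  98  92  85 104 121 125
 134 139 128 105  61  41  71 111 131 134 125 120]
col 284 [ 35  37  37  36  45  61  82  94  99 102 101 101  96  90  89 111 121 126
 133 139 123  89  50  55  85 118 134 133 136 131]
```

View pics/c7.png

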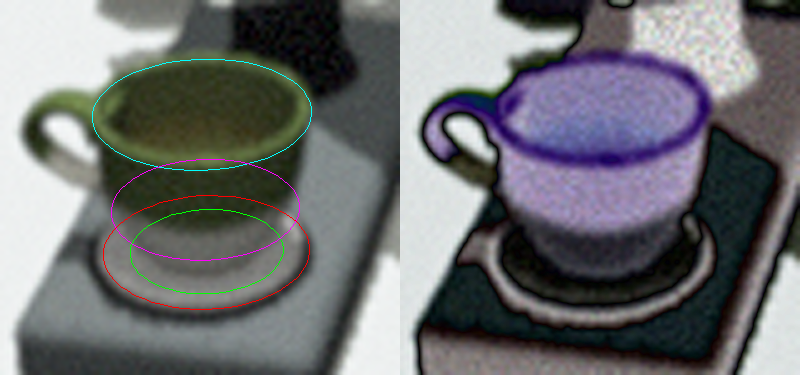

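The rim matches both views. With the closing-direction position and the contact height, that puts the cup centred to about 2 mm (top view: cup axis (.5303,−.1539), plate (.5303,−.1540)). Next is the dial.

```bash
cat >> h.py <<'E'
def pointer(im,ctr=(.5536,-.2677)):
    """angle (deg, clockwise from warmer +y at 101.6 deg) of the bright line on the dial top, seen from top"""
    c0=proj("top",[*ctr,.057])[0];B=cv2.resize(im,None,fx=4,fy=4,interpolation=2)
    v=cv2.cvtColor(B,cv2.COLOR_BGR2GRAY);m=np.zeros_like(v);cv2.circle(m,tuple(int(k) for k in (c0*4+1.5)),34,255,-1)
    w=v.astype(float)*(m>0);t=np.median(v[m>0]);k=(v>t+0.5*(w.max()-t))&(m>0);ys,xs=np.nonzero(k)
    P=onz("top",np.c_[xs-1.5,ys-1.5]/4,.057)[:,:2]
    d=P.mean(0)-ctr;ax=np.linalg.svd(P-P.mean(0),full_matrices=False)[2][0];ax*=np.sign(ax@d)
    f=lambda q:(101.6-np.degrees(np.arctan2(q[1],q[0]))+180)%360-180
    return "pix",c0.round(1),"n",len(xs),"centroid dir",f(d).round(1),"axis dir",f(ax).round(1),"dist mm",(1000*np.linalg.norm(d)).round(1)
E
python3 - <<'E'
from h import *
for p in("top0","t6"):
    im=cv2.imread(f"pics/{p}.png");print(p,*pointer(im))
im=cv2.imread("pics/top0.png");v=cv2.cvtColor(im,cv2.COLOR_BGR2GRAY)
c=comp(((v<65)*255).astype(np.uint8),(340,216),22);e=cv2.fitEllipse(c);print("dial",e,onz("top",[e[0]],.045))
print(*delta((.5536,-.2677,.17),98),ctrl.get_state()["joint_positions"].round(2))
print("shaker",onz("top",[(382,161)],.09))
E
```

```text
top0 pix [341.1 214.3] n 287 centroid dir 62.1 axis dir 61.1 dist mm 9.4
t6 pix [341.1 214.3] n 340 centroid dir 61.9 axis dir 61.0 dist mm 9.0
dial ((340.6813659667969, 216.7910614013672), (25.277416229248047, 25.55504035949707), 57.118831634521484) [[ 0.55103716 -0.26724604  0.045     ]]
11.25 pos [ 0.5827 -0.3779  0.2148] close 98.1 tilt [-0.     0.002 -1.   ] shift [ -1.33 -11.31   4.5 ] turn 0.1 w 1.001 gf 0.0 F [-0.1  0.6 -0.6] [ 0.71  0.47 -0.24  1.42  0.11  1.27 -0.97]
shaker [[ 0.63900432 -0.33959319  0.09      ]]
```

drive_tool(
  motion=[
    [[-0.2,-1.8,0.5],[0,0,0],1],
    [[-0.3,-2.5,1],[0,0,0],1],
    [[-0.3,-2.5,1],[0,0,0],1],
    [[-0.3,-2.5,1],[0,0,0],1],
    [[-0.3,-2,1],[0,0,0],1],
    [[0,0,0],[0,0,0],1],
    [[0,0,0],[0,0,0],1],
  ],
)

```text
time: 12.12
position: [0.5533, -0.2696, 0.171]
tool_rot: [3.133, 0.22, 0.001]
ft_force: [-0.1, -0.4, 0.2]
grip_width: 1.002
grip_force: 0.0
```

```bash
python3 - <<'E'
from h import *
print(*delta((.5530,-.2676,.106),98))
E
```

```text
12.125 pos [ 0.5533 -0.2696  0.171 ] close 98.0 tilt [ 0.001 -0.001 -1.   ] shift [-0.01 -0.21  6.5 ] turn 0.0 w 1.002 gf 0.0 F [-0.1 -0.4  0.2]
```

drive_tool(
  motion=[
    [[0,-0.2,2],[0,0,0],1],
    [[0,0,2],[0,0,0],1],
    [[0,0,1.5],[0,0,0],1],
    [[0,0,1],[0,0,0],0.6],
    [[0,0,0],[0,0,0],0.3],
    [[0,0,0],[0,0,0],0],
    [[0,0,0],[0,0,0],-0.3],
    [[0,0,0],[0,0,0],-1],
    [[0,0,0],[0,0,0],-1],
    [[0,0,0],[0,0,0],-1],
    [[0,0,0],[0,0,0],-1],
  ],
  force=25,
)

```text
time: 13.5
position: [0.5527, -0.2669, 0.1056]
tool_rot: [-3.134, -0.22, 0.0]
ft_force: [-1.7, 1.1, 3.4]
grip_width: 0.406
grip_force: 25.0
```

Gripped (35 mm ≈ the knob). I'm turning anticlockwise.

drive_tool(
  motion=[
    [[0,0,0],[0,0,-5],-1],
    [[0,0,0],[0,0,-5],-1],
    [[0,0,0],[0,0,-5],-1],
    [[0,0,0],[0,0,-5],-1],
    [[0,0,0],[0,0,-5],-1],
    [[0,0,0],[0,0,-5],-1],
    [[0,0,0],[0,0,-5],-1],
    [[0,0,0],[0,0,-5],-1],
    [[0,0,0],[0,0,-5],-1],
    [[0,0,0],[0,0,-5],-1],
    [[0,0,0],[0,0,0],-1],
  ],
)

```text
time: 14.88
position: [0.5536, -0.2685, 0.1056]
tool_rot: [2.746, 1.52, 0.003]
ft_force: [3.5, -2.1, -0.7]
grip_width: 0.406
grip_force: 25.0
```

drive_tool(
  motion=[
    [[0,0,0],[0,0,-4],-1],
    [[0,0,0],[0,0,-4],-1],
    [[0,0,0],[0,0,-3],-1],
    [[0,0,0],[0,0,-2],-1],
    [[0,0,0],[0,0,0],-1],
  ],
)

```text
time: 15.5
position: [0.5538, -0.2694, 0.1057]
tool_rot: [2.557, 1.817, 0.003]
ft_force: [3.7, -3.6, -3.5]
grip_width: 0.407
grip_force: 25.0
```

```bash
python3 - <<'E'
from h import *
print(*delta((.5530,-.2676,.106),98),ctrl.get_state()["torque"].round(2),ctrl.get_state()["joint_positions"].round(2))
E
```

```text
15.5 pos [ 0.5538 -0.2694  0.1057] close 160.8 tilt [ 0.004 -0.003 -1.   ] shift [ 0.14 -0.13 -0.03] turn 62.8 w 0.407 gf 25.0 F [ 3.7 -3.6 -3.5] [-0.85 -1.05 -0.37] [ 0.79  0.44 -0.47  1.73  0.23  1.02 -0.09]
```

drive_tool(
  motion=[
    [[0,0,0],[0,0,0],0],
    [[0,0,0],[0,0,0],0.5],
    [[0,0,0],[0,0,0],1],
    [[0,0,0],[0,0,0],1],
    [[0,0,-3],[0,0,0],1],
    [[0,0,-4],[0,0,0],1],
    [[-2,1.4,-3],[0,0,0],1],
    [[-2.5,1.7,0],[0,0,0],1],
    [[-2.5,1.7,0],[0,0,0],1],
    [[-2.5,1.7,0],[0,0,0],1],
    [[0,0,0],[0,0,0],1],
    [[0,0,0],[0,0,0],1],
  ],
)

```text
time: 17.0
position: [0.5832, -0.3772, 0.2049]
tool_rot: [-2.556, -1.825, -0.001]
ft_force: [0.2, 0.8, -0.1]
grip_width: 1.001
grip_force: 0.0
```

```bash
python3 - <<'E'
from h import *
b=grab("top");cv2.imwrite("pics/t8.png",b);print(*pointer(b))
print(*delta((.5530,-.2676,.17),160.8))
cv2.imwrite("pics/c8.png",cv2.convertScaleAbs(cv2.resize(b[170:270,240:400],None,fx=4,fy=4,interpolation=2),alpha=1.6))
E
```

```text
pix [341.1 214.3] n 390 centroid dir 15.0 axis dir -0.4 dist mm 8.3
17.05 pos [ 0.5834 -0.3768  0.2051] close 161.1 tilt [-0.     0.001 -1.   ] shift [ 9.35 -6.41  3.53] turn 0.3 w 1.003 gf 0.0 F [-0.   0.1  0. ]
```

View pics/c8.png

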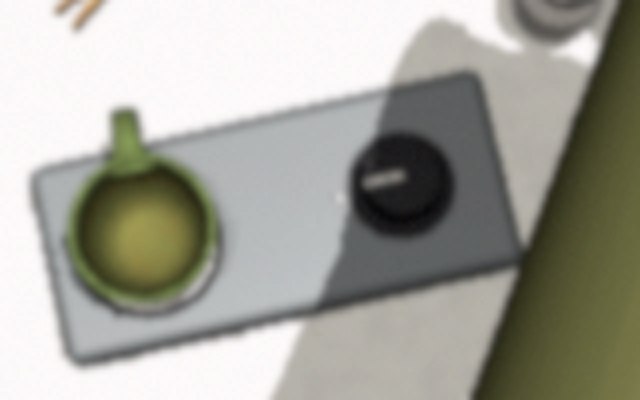

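The pointer lies along the housing axis towards the bead (crop (385,180)→(340,198)): off, and the cup is undisturbed. I'm regripping.

drive_tool(
  motion=[
    [[1.9,-1.3,0.5],[0,0,0],1],
    [[2.5,-1.7,1],[0,0,0],1],
    [[2.5,-1.7,1],[0,0,0],1],
    [[2.4,-1.7,1],[0,0,0],1],
    [[0,0,0],[0,0,0],1],
    [[0,0,2],[0,0,0],1],
    [[0,0,2],[0,0,0],1],
    [[0,0,1.5],[0,0,0],1],
    [[0,0,0.9],[0,0,0],0.6],
    [[0,0,0],[0,0,0],0.3],
    [[0,0,0],[0,0,0],0],
    [[0,0,0],[0,0,0],-0.3],
  ],
)

```text
time: 18.55
position: [0.5534, -0.2698, 0.107]
tool_rot: [2.556, 1.824, 0.001]
ft_force: [0.3, 0.0, -0.8]
grip_width: 0.633
grip_force: 0.0
```

drive_tool(
  motion=[
    [[0,0,0],[0,0,0],-1],
    [[0,0,0],[0,0,0],-1],
    [[0,0,0],[0,0,0],-1],
  ],
  force=30,
)

```text
time: 18.92
position: [0.5538, -0.2699, 0.1067]
tool_rot: [2.556, 1.824, 0.002]
ft_force: [3.1, -1.0, -0.5]
grip_width: 0.406
grip_force: 30.0
```

```bash
python3 - <<'E'
from h import *
print(*delta((.5530,-.2676,.106),80),ctrl.get_state()["torque"].round(2))
E
```

```text
18.925 pos [ 0.5538 -0.2699  0.1067] close 161.0 tilt [ 0.002 -0.001 -1.   ] shift [ 0.19 -0.15  0.07] turn 81.0 w 0.406 gf 30.0 F [ 3.1 -1.  -0.5] [-0.27 -0.66 -0.07]
```

drive_tool(
  motion=[
    [[0.15,0,0],[0,0,4],-1],
    [[0,0,0],[0,0,5],-1],
    [[0,0,0],[0,0,5],-1],
    [[0,0,0],[0,0,5],-1],
    [[0,0,0],[0,0,5],-1],
    [[0,0,0],[0,0,5],-1],
    [[0,0,0],[0,0,5],-1],
    [[0,0,0],[0,0,5],-1],
    [[0,0,0],[0,0,5],-1],
    [[0,0,0],[0,0,5],-1],
    [[0,0,0],[0,0,5],-1],
    [[0,0,0],[0,0,5],-1],
  ],
)

```text
time: 20.42
position: [0.5519, -0.2674, 0.1066]
tool_rot: [-3.123, -0.324, 0.006]
ft_force: [-4.2, 2.3, 5.3]
grip_width: 0.408
grip_force: 30.0
```

drive_tool(
  motion=[
    [[0,0,0],[0,0,5],-1],
    [[0,0,0],[0,0,5],-1],
    [[0,0,0],[0,0,5],-1],
    [[0,0,0],[0,0,5],-1],
    [[0,0,0],[0,0,2],-1],
    [[0,0,0],[0,0,0],-1],
    [[0,0,0],[0,0,0],-1],
  ],
)

```text
time: 21.3
position: [0.5519, -0.2662, 0.1066]
tool_rot: [-3.127, 0.272, 0.008]
ft_force: [-5.8, 3.6, 7.8]
grip_width: 0.404
grip_force: 30.0
```

```bash
python3 - <<'E'
from h import *
print(*delta((.5530,-.2676,.106),80),ctrl.get_state()["torque"].round(2))
E
```

```text
21.3 pos [ 0.5519 -0.2662  0.1066] close 80.1 tilt [-0.005  0.003 -1.   ] shift [0.13 0.12 0.06] turn 0.1 w 0.404 gf 30.0 F [-5.8  3.6  7.8] [1.06 1.11 0.02]
```

drive_tool(
  motion=[
    [[0,0,0],[0,0,0],0],
    [[0,0,0],[0,0,0],0.5],
    [[0,0,0],[0,0,0],1],
    [[0,0,0],[0,0,0],1],
    [[0,0,-3],[0,0,0],1],
    [[0,0,-4],[0,0,0],1],
    [[1,2,-3],[0,0,0],1],
    [[1.3,2.8,0],[0,0,0],1],
    [[1.3,2.8,0],[0,0,0],1],
    [[1.3,2.8,0],[0,0,0],1],
    [[0,0,0],[0,0,0],1],
    [[0,0,0],[0,0,0],1],
  ],
)

```text
time: 22.8
position: [0.5836, -0.3782, 0.2059]
tool_rot: [-3.129, 0.272, 0.001]
ft_force: [-0.2, 0.7, -0.8]
grip_width: 0.997
grip_force: 0.0
```

```bash
python3 - <<'E'
from h import *
b=grab("top");a=grab("scene");cv2.imwrite("pics/t9.png",b);cv2.imwrite("pics/s9.png",a);print(*pointer(b,(.5518,-.2668)))
for f in("top0","t8"):print(f,*pointer(cv2.imread(f"pics/{f}.png"),(.5518,-.2668)))
print(ctrl.get_state()["ft_force"])
B=cv2.convertScaleAbs(cv2.resize(b[170:270,240:380],None,fx=3,fy=3,interpolation=2),alpha=1.6);A=cv2.resize(a[160:310,200:325],None,fx=3,fy=3)
o=np.zeros((450,795,3),np.uint8);o[:300,:420]=B;o[:,420:]=A;cv2.imwrite("pics/c9.png",o)
E
```

```text
pix [340.6 215.3] n 310 centroid dir 85.0 axis dir 81.8 dist mm 9.5
top0 pix [340.6 215.3] n 266 centroid dir 72.6 axis dir 60.3 dist mm 10.0
t8 pix [340.6 215.3] n 417 centroid dir 27.2 axis dir -0.3 dist mm 8.2
[ 0.58397104 -0.80359254 -0.35320844]
```

View pics/c9.png

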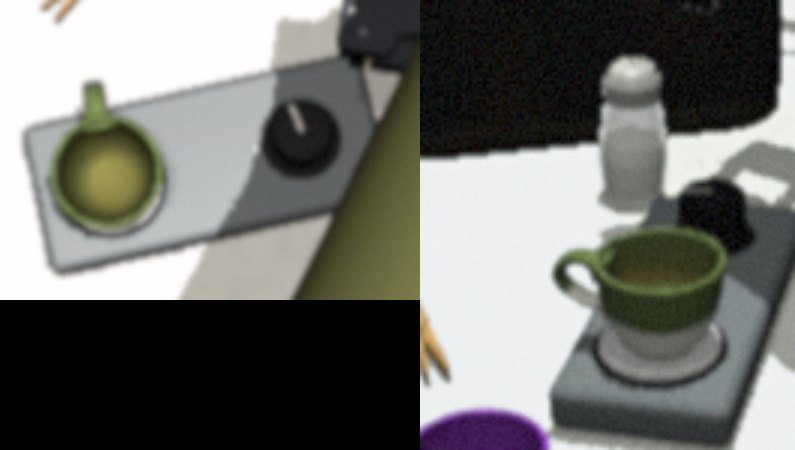

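The pointer (crop (303,130)→(292,103)) now measures 81.8° from off, which is four clicks. The cup stands upright on the plate and the gripper is clear.

```bash
python3 -c "
from bench import ctrl
print(ctrl.close_job())"
```

```text
the job is handed in; nothing more can be done
None
```

The espresso cup stands upright, centred on the warmer's plate to about 2 mm. I then wound the dial back to its off stop and turned it four clicks clockwise (pointer measured at about 82°, nominal 80°), and the job is handed in.

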